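Close a plaster-casting frame with its cam clamp

ROBOT

A 6-joint arm with a two-finger parallel gripper is mounted at the origin on a cart in front of the work surface, level with it; the furniture and walls round the work are solid. World frame = base frame: x ahead of the robot, y to its left, z up, the work surface at z = 0. Lengths are in m, angles in rad, forces in N, time in s.
With the tool pointing down it reaches from about 0.35 to 0.775 m from the base axis. Payload 5.5 kg.
Tool frame: the origin (TCP) lies between the finger pads; the fingertips stand 22 mm ahead of it and the grasp point (between the pads) lies 3 mm ahead of it; z points along the fingers, y is the line along which they close (so a half turn about z gives the same grasp; the last joint's range is limited). The gripper opens to 85 mm and grips with 20 to 120 N. Pads are 22 mm wide; open, the fingers measure 114 mm over their backs; the gripper's body (76 mm by 85 mm) begins 54 mm behind the grasp point. The pads swing forward as they close: fully open they stand 13 mm farther back than shut.
Start: joints at [-1.34, 0.313, 0.046, 1.304, 0, 1.431], TCP at [0.208, -0.536, 0.253] pointing down, gripper open.
Joint ranges: [-2.76, 2.76], [-0.86, 1.69], [-1.03, 1.26], [-2.2, 2.34], [-1.47, 1.5], [-3.14, 3.14]. Speed limits (rad/s): [2.57, 2.57, 3.14, 3.14, 3.14, 3.14].

INTERFACE

Orientations are given as a unit quaternion [w, x, y, z].
In Python, from workcell import env, order, read_camera gives the robot as it stands (env), with the cameras as plain functions and the job (order).
- The arm moves only by the tool nudge_tcp, called after "Request:" as name(argument=value, ...), one argument or row to a line, values as JSON. Schema: {"type":"object","properties":{"steps":{"type":"object","properties":{"rows":{"type":"array","items":{"type":"array","items":{"type":"number"},"minItems":6,"maxItems":6},"minItems":1,"maxItems":8}},"additionalProperties":false,"required":["rows"]},"jaw":{"type":"number"},"grip_n":{"type":"number"},"only":{"type":"string"},"quiet":{"type":"boolean"},"lines":{"type":"string"}},"required":["steps"],"additionalProperties":false}. steps is an object whose key "rows" holds a list of rows, 1 to 8 of them, each of 6 numbers: dx, dy, dz in m, then a rotation vector rx, ry, rz in rad; each row is the pose to reach, as a shift and turn from the pose commanded when the call began, along the tool's axes at that moment; what a row does not reach only later rows make up. A row lasts 1/8 s, in which the tool goes at most 0.0625 m and 0.188 rad, less where a joint would pass 70% of its speed; a pose out of reach is approached as far as the arm can. jaw is the finger opening in m, set as the call begins (left out keeps the last). The fingers move at their own pace and stop on an object; grip_n is the grip in N (left out, the last holds). Time passes only in rows, so rows that do not move let the fingers close. The tool returns the time, the measured TCP pose, the force, the opening and the grip force at its end. only (a regular expression) keeps the lines of the reply that match it, lines (a string "A,B") keeps lines A to B, and quiet returns only ok. Input that does not fit is refused with a message, and nothing moves.
- env.get_state(): the state, without advancing time (a new reading comes with each control period).
- read_camera(name): name is "scene" or "top" or "wrist"; returns a dict with "image" (480x640x3 uint8, red, green, blue), "K" (3x3 intrinsics, pixels), "R" (3x3) and "t" (3): a world point X has camera coordinates R X + t. Camera axes: x right, y down, z forward; pixel columns grow to the right and rows downward; lengths in m; the calibration is good to about 2 mm. A picture is of the moment at which its call begins. There is no depth.
- order.hand_in(): hands the job in; it is judged then, once.
The state is a dict: "clock": time; "joint_pos": joint angles; "qvel": joint speeds; "tau": joint torques, N m; "tcp_pos": TCP position; "orientation": TCP orientation; "wrist_force": force on the tool from outside, world axes, zero at the start; "ft_torque": the same for the moment, N m; "finger_gap": finger opening in m; "grip_force": force on a finger pad.
Only numpy, scipy, OpenCV 4.12 (cv2) and the standard library are available. Lean on these libraries where they do the work, as an engineer would, in place of code of your own. Each camera call takes 0.05 s, during which the arm holds its last target. There are 200 camera calls.

TASK

Get the casting frame ready for a plaster pour: stand the loose wooden board on edge across the open mouth of the frame, between the frame's wall ends and the spring clamp, centred so that it covers both wall ends. Then swing the cam's handle clockwise (seen from above) until the cam's high point bears squarely on the sprung follower, so that the board is clamped flush against both wall ends, and let go. The plaster stopper standing in the frame is the model to be cast round: do not disturb it, and leave the tools on the table where they lie.

Things in the scene. Friction and masses are not known exactly. Their poses are not given: they have to be found in the camera images.
- frame: Casting frame on a plywood base board (264 x 312 x 18 mm) screwed to the table. Origin on the table, z up, +y from the cam towards the frame. U of timber walls, tops 73 mm above the table: side walls 20 mm thick centred at x = -105 and +105, y = +20 to +151; back wall at y = +133 to +151. The open mouth faces -y, towards the sprung clamp.
- mouth (a point): Middle of the frame's mouth: on the base board's top (18 mm above the table), in the plane of the side walls' end faces; axes as frame. Clamped, the board lies along x with its centre 13 mm before this plane (y = -13) and 27.5 mm above it. With the cam slack, wall ends and shoe are 34 to 38 mm apart.
- board_mid (a point): Centre of the loose board: pale sawn batten 240 mm long, 26 mm thick, 55 mm high as it stands on edge on the table at the robot's left, about 0.17 kg. Axes: y along its length, z across its thickness, x down. Either face may go to the frame. Grip it across its thickness at its middle, from above.
- shoe: Sprung wooden shoe that presses the board: 80 mm wide (x), 14 mm thick (y), top 44 mm above the table (keep fingertips above it while they hold the board in the gap). Origin 18 mm above the table, axes as frame, front face at y = +7 mm. It slides along y on two springs (together 2.2 N/mm, 11 mm) ahead of the steel follower block.
- cam (a joint): Turn of the cam, a steel disc of 30 mm radius pivoted 9 mm off centre; grows clockwise from above. 0: low point at the follower; pi: high point (filed line, brass dot) square on it, which pushes it 18 mm, the last 6 mm squeezing the shoe's springs to about 15 N. No stop at pi: beyond it slackens. Starts at 0.1 to 1.0; stays by friction where it is left.
- cam_pivot (a point): Axis of the cam, at x = 0, y = -91 mm of frame, 18 mm above the table; axes as frame. The lever above the disc is at most 55 mm above the table.
- handle (a point): Middle of the cam's handle: upright brown wooden knob 24 mm thick, 51 mm high (48 to 99 mm above the table), 75 mm from the cam's axis; this point is 76 mm above the table. The lever points to the frame's +x at joint 0, -y at pi/2, -x at pi. Turning takes up to about 10 N here; grip it from above or push it.
- model: The model: white conical plaster stopper, 50 mm across, 33 mm high, standing loose on the base board inside the frame, its side 29 mm or more behind the mouth plane; origin at the centre of its underside. Not to be disturbed.
- mallet: Rubber mallet lying on the table, 251 mm long, origin under its middle. Leave alone.
- brush: Slip brush with wooden handle, 169 mm long, lying on the table, origin under its middle. Leave alone.
- rib: Wooden rib (flat half-round scraper), 98 x 51 x 8 mm, flat on the table, origin under its middle. Leave alone.

How it is judged:
By the outcome, as a careful person would: the job done as asked, in the order asked, and still so for the second after the job is handed in, with the robot touching nothing.
It also fails if it takes over 51 s, if anything falls off the work surface, if the arm or the gripper's body presses on something with over 40 N, if the wrist force passes 120 N, or if a joint passes its speed limit or range.

## Working session

There is one attempt and no reset: what is moved stays moved. The work goes in short steps, Python scripts to look and compute and a tool call to move; the robot and the scene stay as the last step left them, time stands still between calls to the robot, and variables do not carry over. Pictures are saved under pics/ and viewed, at most 10 in all, crops included, and the job is handed in when it is done.

```bash
ls; mkdir -p pics; python3 - <<'E'
from workcell import env, order, read_camera
import cv2,pickle
d={}
for n in ("scene","top"):
    c=read_camera(n); cv2.imwrite(f"pics/{n}0.png",c["image"][:,:,::-1]); d[n]=c
    print(n,c["K"].tolist(),c["R"].round(4).tolist(),c["t"].round(4).tolist())
pickle.dump(d,open("cams.pkl","wb"))
print(env.get_state())
E
```

```text
pics
workcell.py
scene [[620.7192279127546, 0.0, 318.81677298987574], [0.0, 620.7192279127546, 238.85996749462595], [0.0, 0.0, 1.0]] [[0.791, -0.6118, 0.0006], [-0.3714, -0.4809, -0.7942], [0.4862, 0.628, -0.6076]] [-0.4897, 0.234, 1.4858]
top [[498.19065381021716, 0.0, 311.35649905548286], [0.0, 498.19065381021716, 234.4282831142589], [0.0, 0.0, 1.0]] [[0.0014, -1.0, -0.0038], [-0.9975, -0.0012, -0.071], [0.071, 0.0039, -0.9975]] [-0.0648, 0.5452, 1.6018]
{'clock': 0.1, 'joint_pos': array([-1.33956468e+00,  3.13961006e-01,  4.51025579e-02,  1.30358942e+00,
       -8.77417856e-06,  1.43120920e+00]), 'qvel': array([ 0.00111746, -0.00264554,  0.00025024, -0.0016868 ,  0.00024618,
       -0.00066845]), 'tau': array([ 1.94283632e-03, -4.81724811e+01,  2.99243832e+01,  1.28234152e-02,
       -1.31264997e-04, -3.59137402e-06]), 'tcp_pos': array([ 0.20826848, -0.53551649,  0.25248177]), 'orientation': array([-8.24702630e-04,  9.82860527e-01,  1.84348862e-01, -4.22079077e-05]), 'wrist_force': array([ 0.06366539, -0.79271492, -0.53600305]), 'ft_torque': array([-0.01199264,  0.04300217, -0.04072435]), 'grip_force': 0.0, 'finger_gap': 0.08531667687270404}
```

View pics/top0.png

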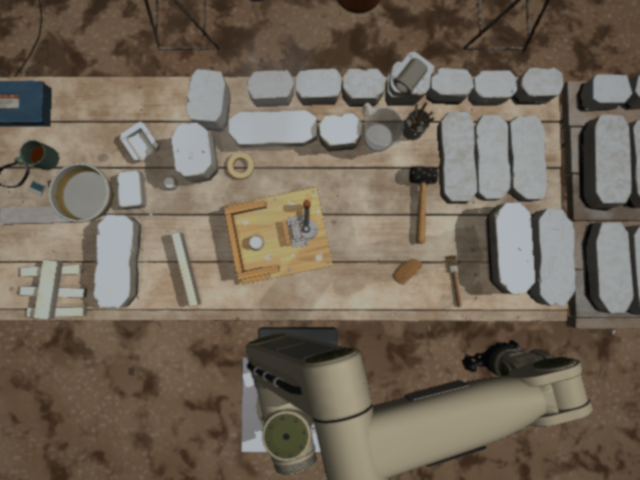

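View pics/scene0.png

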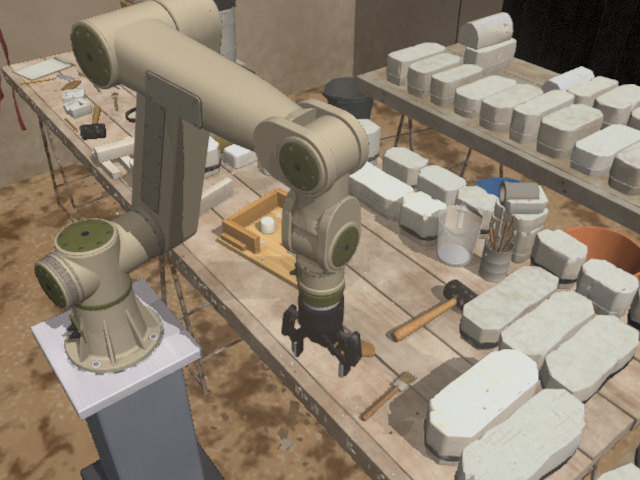

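Top view: the frame is round (277,236) with its mouth to the right (world −y), the cam handle at (307,205), the board at (185,268). The tools lie at right. Next, an enlarged crop for measuring.

```bash
python3 - <<'E'
import cv2
im=cv2.imread("pics/top0.png")[180:315,160:340]
cv2.imwrite("pics/crop0.png",cv2.resize(im,None,fx=4.4,fy=4.4,interpolation=cv2.INTER_CUBIC))
E
```

```text
(no output)
```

View pics/crop0.png

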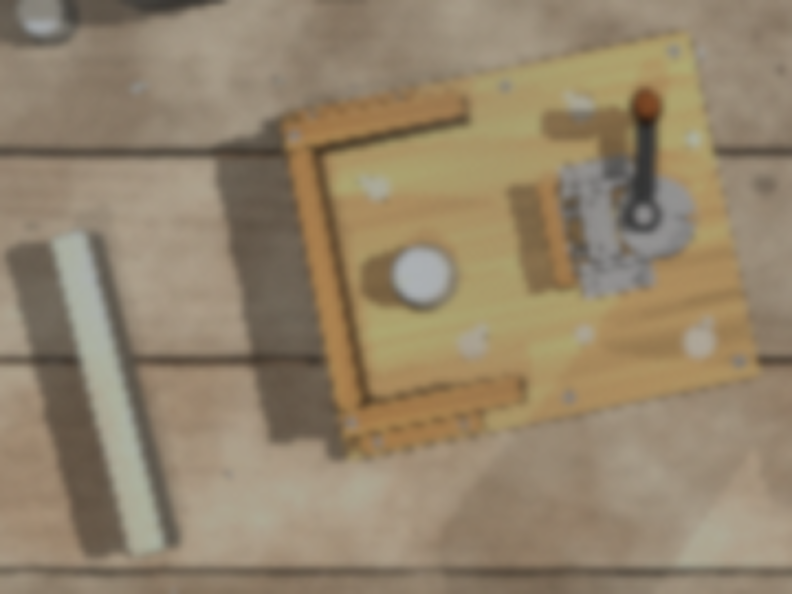

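Crop: wall ends at (466,108) and (523,388), base front corners at (688,33) and (762,375), pivot (643,215), knob (647,103), board corners (52,238), (90,232), (165,548), (130,555). I'll fit poses to these.

```bash
cat > h.py <<'E'
import numpy as np,pickle
from scipy.optimize import least_squares
def ray(c,uv,z):
    d=c["R"].T@np.linalg.inv(c["K"])@np.array([uv[0],uv[1],1.]); o=-c["R"].T@c["t"]
    return (o+d*(z-o[2])/d[2])
def cr(p,o=(160,180),s=4.4): return ((p[0]+.5)/s+o[0]-.5,(p[1]+.5)/s+o[1]-.5)
def fit(W,L):
    W=np.array(W)[:,:2];L=np.array(L)
    f=lambda p:(L@np.array([[np.cos(p[2]),np.sin(p[2])],[-np.sin(p[2]),np.cos(p[2])]])+p[:2]-W).ravel()
    r=least_squares(f,[W[:,0].mean(),W[:,1].mean(),0]);return r.x,r.fun.reshape(-1,2)
E
python3 - <<'E'
from h import *
c=pickle.load(open("cams.pkl","rb"))["top"]
T=[((688,33),132,-156,18),((762,375),-132,-156,18),((465,95),115,20,73),((468,122),95,20,73),((522,377),-95,20,73),((522,400),-115,20,73),((285,122),115,151,73),((345,430),-115,151,73),((318,152),95,133,73),((365,402),-95,133,73),((643,215),0,-91,55)]
p,r=fit([ray(c,cr(t[0]),t[3]/1e3) for t in T],[(t[1]/1e3,t[2]/1e3) for t in T])
print(p,(r*1e3).round(1).tolist())
k=ray(c,cr((647,103)),.099)[:2]; R=np.array([[np.cos(p[2]),-np.sin(p[2])],[np.sin(p[2]),np.cos(p[2])]])
l=R.T@(k-p[:2]); a=l-[0,-.091]; print("knob",k,l,np.hypot(*a),"joint",-np.arctan2(a[1],a[0]))
B=[((52,238),120,13),((90,232),120,-13),((165,548),-120,-13),((130,555),-120,13)]
b,r=fit([ray(c,cr(t[0]),.055) for t in B],[(t[1]/1e3,t[2]/1e3) for t in B]);print("board",b,(r*1e3).round(1).tolist())
for n,q in(("mouth",(0,.02)),("goal",(0,.007)),("goal+",(0,.002)),("piv",(0,-.091))):print(n,p[:2]+R@q)
print("shoe front?",[(R.T@(ray(c,cr(q),.044)[:2]-p[:2])).round(4) for q in((540,180),(560,285))])
E
```

```bash
cat > d.py <<'E'
import sys,numpy as np
from scipy.spatial.transform import Rotation as Ro
from workcell import env, order, read_camera
# usage d.py x y z yaw : delta in tool axes to a tool-down pose
def delta(x,y,z,yaw):
    s=env.get_state(); w,a,b,c=s["orientation"]; Rt=Ro.from_quat([a,b,c,w])
    g=Ro.from_euler("z",yaw)*Ro.from_euler("x",np.pi)
    return Rt.inv().apply(np.array([x,y,z])-s["tcp_pos"]).round(4),(Rt.inv()*g).as_rotvec().round(4),s["joint_pos"].round(2),s["clock"]
if __name__=="__main__": print(*delta(*map(float,sys.argv[1:])))
E
python3 d.py .48 -.06 .36 3.342
```

```text
[ 0.4256 -0.3449 -0.1069] [ 1.0000e-04 -2.5000e-03 -2.9712e+00] [-1.34  0.31  0.05  1.3  -0.    1.43] 0.1
```

Request:
nudge_tcp(
  steps={"rows":[[0.053, -0.043, -0.013, 0, 0, -0.185], [0.106, -0.086, -0.026, 0, 0, -0.37], [0.16, -0.13, -0.04, 0, 0, -0.555], [0.213, -0.172, -0.053, 0, 0, -0.74], [0.266, -0.215, -0.066, 0, 0, -0.925], [0.32, -0.258, -0.08, 0, 0, -1.11], [0.372, -0.3, -0.093, 0, 0, -1.295], [0.4256, -0.345, -0.107, 0, 0, -1.48]]},
  jaw=0.06,
)

```text
clock: 1.1
tcp_pos: [0.4527, -0.1081, 0.3491]
orientation: [0.0, 0.599, 0.801, -0.0]
wrist_force: [0.6, -0.9, 1.3]
finger_gap: 0.0598
grip_force: 0.0
```

```bash
python3 d.py .47 0 .36 3.342
```

```text
[ 0.0989  0.0471 -0.0109] [-2.0000e-04  1.0000e-04 -1.4853e+00] [-0.41  0.09 -0.    1.48 -0.    0.88] 1.1
```

Request:
nudge_tcp(
  steps={"rows":[[0.02, 0.01, 0, 0, 0, -0.185], [0.04, 0.02, 0, 0, 0, -0.37], [0.05, 0.03, 0, 0, 0, -0.555], [0.06, 0.04, 0, 0, 0, -0.74], [0.065, 0.045, 0, 0, 0, -0.925], [0.07, 0.046, 0, 0, 0, -1.11], [0.072, 0.047, 0, 0, 0, -1.295], [0.072, 0.047, 0, 0, 0, -1.46]]},
)

```text
clock: 2.1
tcp_pos: [0.4772, -0.0276, 0.3485]
orientation: [-0.0, -0.088, 0.996, 0.0]
wrist_force: [-0.3, -0.1, 0.2]
finger_gap: 0.0601
grip_force: 0.0
```

```bash
python3 - <<'E'
from workcell import env, order, read_camera
import cv2,pickle,time
c=read_camera("wrist");cv2.imwrite("pics/w1.png",c["image"][:,:,::-1]);pickle.dump(c,open("w1.pkl","wb"));s=env.get_state();print(s["tcp_pos"],s["joint_pos"].round(2),c["K"].round(1).tolist())
E
```

```text
[ 0.47717382 -0.02765292  0.34850088] [-0.23  0.11  0.02  1.48 -0.   -0.41] [[338.3, 0.0, 322.2], [0.0, 338.3, 239.9], [0.0, 0.0, 1.0]]
```

View pics/w1.png

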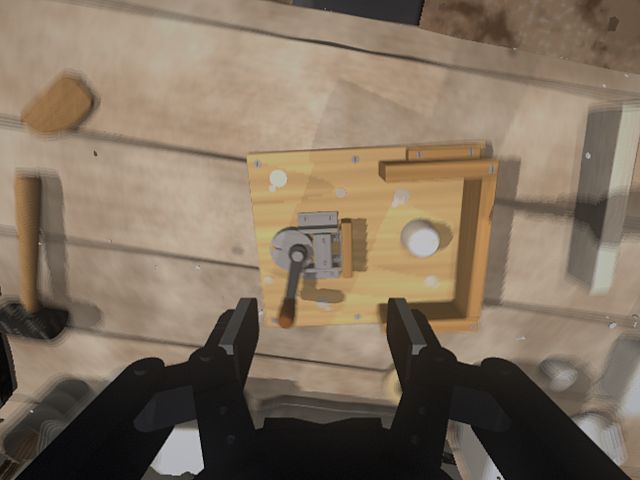

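Wrist view: frame with base corners (248,154), (265,327), knob (286,322), shoe (347,248), −x wall end (381,170), board at the right edge (600,200). I'll zoom in to refine.

```bash
python3 - <<'E'
import cv2
im=cv2.imread("pics/w1.png")[135:345,235:505]
cv2.imwrite("pics/w1c.png",cv2.resize(im,None,fx=2.8,fy=2.8,interpolation=cv2.INTER_CUBIC))
E
```

```text
(no output)
```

View pics/w1c.png

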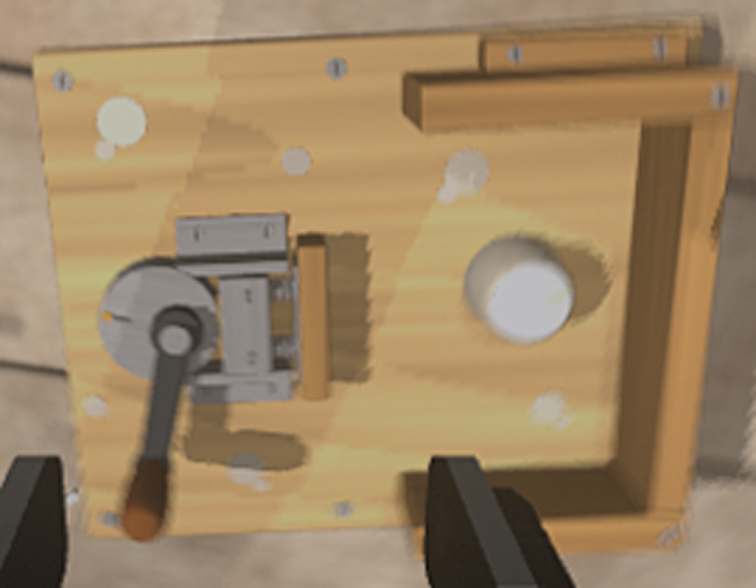

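```bash
python3 - <<'E'
from h import *
import cv2
c=pickle.load(open("w1.pkl","rb"))
C=lambda p:cr(p,(235,135),2.8)
print("cam",-c["R"].T@c["t"],c["R"].round(3).tolist())
T=[((36,52),-132,-156,18),((90,535),132,-156,18),((425,130),-95,20,73),((737,72),-115,151,73),((688,545),115,151,73),((177,338),0,-91,58)]
p,r=fit([ray(c,C(t[0]),t[3]/1e3) for t in T],[(t[1]/1e3,t[2]/1e3) for t in T])
print(p,(r*1e3).round(1).tolist())
R=np.array([[np.cos(p[2]),-np.sin(p[2])],[np.sin(p[2]),np.cos(p[2])]])
F=lambda q:np.array([*(p[:2]+R@np.array(q[:2])),q[2]])
k=ray(c,C((142,525)),.099)[:2]; l=R.T@(k-p[:2]);a=l-[0,-.091];print("knob",k,np.hypot(*a),"joint",-np.arctan2(a[1],a[0]))
def loc(q,z):return R.T@(ray(c,C(q),z)[:2]-p[:2])
print("shoe front/back",[loc(q,.044).round(4) for q in((327,245),(328,398),(300,240),(302,398))],"stopper",loc((530,302),.051))
im=cv2.imread("pics/w1.png")
im=cv2.resize(im[135:345,235:505],None,fx=2.8,fy=2.8)
def P(q):
    X=c["K"]@(c["R"]@F(np.array(q)/1e3)+c["t"]);u=X[:2]/X[2];return tuple(int(v) for v in ((u-[235,135]+.5)*2.8-.5))
for poly in ([(-132,-156,18),(132,-156,18),(132,156,18),(-132,156,18)],[(-115,20,73),(-95,20,73),(-95,133,73),(95,133,73),(95,20,73),(115,20,73),(115,151,73),(-115,151,73)],[(-95,20,18),(-115,20,18)],[(-40,-15,44),(40,-15,44),(40,-29,44),(-40,-29,44)]):
    cv2.polylines(im,[np.array([P(q) for q in poly])],True,(0,0,255),1)
cv2.imwrite("pics/w1o.png",im)
for n,q in(("mouth",(0,.02)),("goal",(0,.007)),("goal+",(0,.002)),("piv",(0,-.091))):print(n,F((*q,0)))
# board from the wrist view, rough
E
```

```text
cam [ 0.39503751 -0.04100858  0.47057889] [[-0.176, 0.984, 0.0], [0.93, 0.166, 0.327], [0.322, 0.058, -0.945]]
[0.54214341 0.04714466 0.22433938] [[-0.5, -4.4], [2.7, -2.4], [-0.1, 0.8], [-3.1, 3.5], [0.9, 0.7], [0.2, 1.8]]
knob [ 0.63840282 -0.04486479] 0.0760864941064061 joint 0.26759035517339286
shoe front/back [array([-0.0384, -0.0206]), array([ 0.0403, -0.0216]), array([-0.0415, -0.0332]), array([ 0.0397, -0.0345])] stopper [-0.00808109  0.07363462]
mouth [0.53769416 0.06664348 0.        ]
goal [0.54058617 0.05396925 0.        ]
goal+ [0.54169849 0.04909454 0.        ]
piv [ 0.56238748 -0.041575    0.        ]
```

View pics/w1o.png

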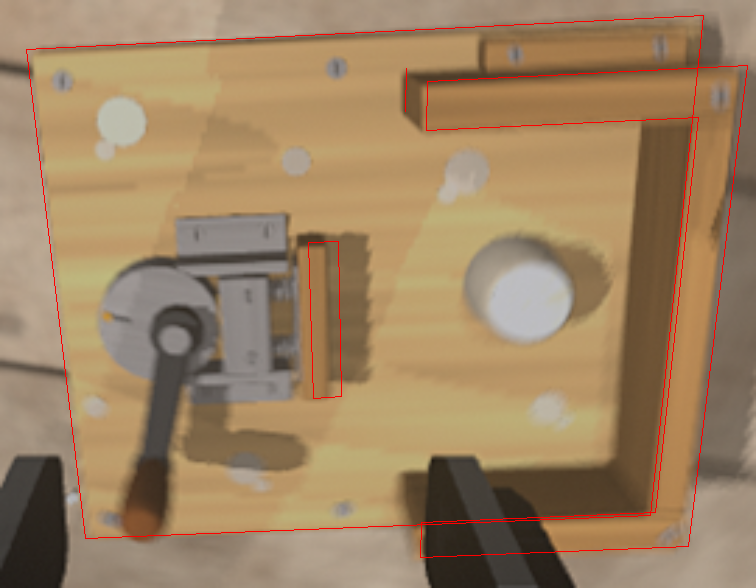

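Overlay fits well in the middle (wall end within 1 mm), with roughly 2% scale error outward. Shoe at crop x=300–327, and it fits. I'll go over the board and look with the arm settled.

```bash
python3 d.py .433 .338 .28 3.397
```

```text
[-0.0219  0.3676  0.0686] [ 0.0004 -0.0009 -0.0758] [-0.23  0.11  0.02  1.48 -0.   -0.41] 2.15
```

Request:
nudge_tcp(
  steps={"rows":[[-0.004, 0.061, 0.012, 0, 0, -0.015], [-0.008, 0.122, 0.024, 0, 0, -0.03], [-0.012, 0.183, 0.035, 0, 0, -0.045], [-0.016, 0.245, 0.047, 0, 0, -0.06], [-0.02, 0.305, 0.058, 0, 0, -0.076], [-0.022, 0.365, 0.068, 0, 0, -0.076], [-0.022, 0.3676, 0.0686, 0, 0, -0.076], [-0.022, 0.3676, 0.0686, 0, 0, -0.076]]},
  jaw=0.075,
)

```text
clock: 3.15
tcp_pos: [0.4368, 0.3382, 0.2798]
orientation: [-0.001, -0.122, 0.993, -0.001]
wrist_force: [-0.8, -0.6, -0.1]
finger_gap: 0.0748
grip_force: 0.0
```

```bash
python3 - <<'E'
from workcell import env, order, read_camera
import cv2,pickle
c=read_camera("wrist");cv2.imwrite("pics/w2.png",c["image"][:,:,::-1]);pickle.dump(c,open("w2.pkl","wb"));s=env.get_state();print(s["tcp_pos"],s["joint_pos"].round(2),abs(s["qvel"]).max(),-c["R"].T@c["t"])
E
```

```text
[0.43717955 0.33757821 0.28021324] [ 0.51  0.26  0.04  1.35 -0.    0.27] 0.02310550627280431 [0.35585487 0.31918843 0.40188991]
```

View pics/w2.png

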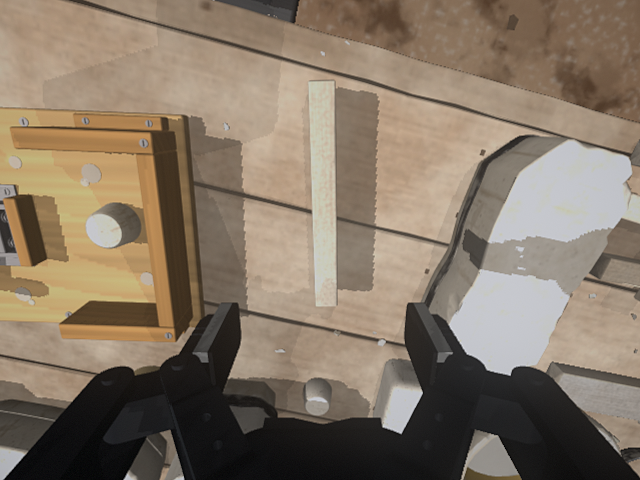

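Wrist view 2: the board is alone, corners (308,82), (335,81), (337,305), (316,307). The frame is visible at left: back corners (176,130), (176,341), inner back (153,152), +x wall end (66,341).

```bash
python3 - <<'E'
from h import *
import cv2
c=pickle.load(open("w2.pkl","rb"))
g=cv2.imread("pics/w2.png"); hsv=cv2.cvtColor(g,cv2.COLOR_BGR2HSV)[60:330,280:360]
m=((hsv[...,2]>175)&(hsv[...,1]<75)).astype(np.uint8); n,l,st,ce=cv2.connectedComponentsWithStats(m)
i=1+st[1:,4].argmax(); pts=np.argwhere(l==i)[:,::-1].astype(np.float32)+[280,60]; box=cv2.boxPoints(cv2.minAreaRect(pts.astype(np.float32)));print(st[i],box.round(1).tolist())
B=[((308,82),-120,-13),((335,81),-120,13),((337,305),120,13),((316,307),120,-13)]
W=[ray(c,t[0],.055) for t in B]
b,r=fit(W,[(t[1]/1e3,t[2]/1e3) for t in B]);print("board",b,(r*1e3).round(1).tolist(),"len",np.linalg.norm(W[0]-W[3]),np.linalg.norm(W[1]-W[2]))
T=[((176,130),-115,151),((176,341),115,151),((66,341),115,20),((153,152),-95,133)]
p,r=fit([ray(c,t[0],.073) for t in T],[(t[1]/1e3,t[2]/1e3) for t in T]);print("frame",p,(r*1e3).round(1).tolist())
E
python3 d.py 0.433 .338 .03 3.397
```

```text
[    0     2    80   268 13498] [[280.0, 62.0], [359.0, 62.0], [359.0, 329.0], [280.0, 329.0]]
board [0.435138   0.34105642 0.27061621] [[-1.0, -0.7], [-1.0, 0.1], [1.8, 1.3], [0.2, -0.7]] len 0.23884252739609216 0.23702094954146757
frame [0.53653017 0.05296404 0.15046083] [[5.4, -4.2], [1.5, 5.6], [-9.7, -1.4], [2.8, -0.0]]
[0.0038 0.0016 0.2502] [-0.0007 -0.0006 -0.0116] [ 0.51  0.26  0.04  1.35 -0.    0.27] 3.2
```

```bash
python3 d.py 0.4351 .341 .054 3.412; python3 - <<'E'
E
true
```

```text
[0.0011 0.004  0.2262] [-0.0007 -0.0006 -0.0266] [ 0.51  0.26  0.04  1.35 -0.    0.27] 3.2
```

Request:
nudge_tcp(
  steps={"rows":[[0.001, 0.004, 0.06, 0, 0, -0.0266], [0.001, 0.004, 0.12, 0, 0, -0.0266], [0.001, 0.004, 0.175, 0, 0, -0.0266], [0.001, 0.004, 0.21, 0, 0, -0.0266], [0.001, 0.004, 0.226, 0, 0, -0.0266], [0.001, 0.004, 0.226, 0, 0, -0.0266]]},
  jaw=0.06,
)

```text
clock: 3.95
tcp_pos: [0.4355, 0.3408, 0.0542]
orientation: [-0.0, -0.134, 0.991, -0.0]
wrist_force: [0.2, 0.3, 0.8]
finger_gap: 0.0599
grip_force: 0.0
```

```bash
python3 d.py 0.4351 .341 .054 3.412
```

```text
[0.0003 0.0003 0.0002] [-0.0004 -0.001  -0.0007] [ 0.52  0.41 -0.33  0.83 -0.    0.25] 3.95
```

Request:
nudge_tcp(
  steps={"rows":[[0, 0, 0, 0, 0, 0], [0, 0, 0, 0, 0, 0], [0, 0, 0, 0, 0, 0], [0, 0, 0, 0, 0, 0]]},
  jaw=0.0,
  grip_n=50,
)

```text
clock: 4.45
tcp_pos: [0.4366, 0.3423, 0.0562]
orientation: [0.002, -0.135, 0.991, 0.0]
wrist_force: [-0.1, -1.2, 6.4]
finger_gap: 0.0251
grip_force: 50.9
```

Request:
nudge_tcp(
  steps={"rows":[[0, 0, -0.03, 0, 0, 0], [0, 0, -0.09, 0, 0, 0], [0, 0, -0.145, 0, 0, 0], [0, 0, -0.146, 0, 0, 0]]},
)

```text
clock: 4.95
tcp_pos: [0.4378, 0.3436, 0.2058]
orientation: [0.005, -0.136, 0.991, 0.002]
wrist_force: [0.3, 0.3, -2.2]
finger_gap: 0.0253
grip_force: 50.1
```

```bash
python3 d.py .545 .15 .2 3.36
```

```text
[-0.0512 -0.2153  0.0057] [0.0028 0.0097 0.0538] [ 0.52  0.29 -0.11  1.17  0.    0.25] 4.95
```

```bash
python3 d.py .51 .19 .26 3.365
```

```text
[-0.0288 -0.1672 -0.0544] [0.0028 0.0097 0.0488] [ 0.52  0.29 -0.11  1.17  0.    0.25] 4.95
```

Request:
nudge_tcp(
  steps={"rows":[[-0.009, -0.055, -0.018, 0, 0, 0.016], [-0.018, -0.11, -0.036, 0, 0, 0.032], [-0.028, -0.16, -0.054, 0, 0, 0.048], [-0.029, -0.167, -0.054, 0, 0, 0.048], [-0.029, -0.167, -0.054, 0, 0, 0.048], [-0.029, -0.167, -0.054, 0, 0, 0.048]]},
)

```text
clock: 5.7
tcp_pos: [0.5069, 0.1896, 0.2532]
orientation: [-0.001, -0.112, 0.994, 0.0]
wrist_force: [-0.4, -0.5, -1.2]
finger_gap: 0.0254
grip_force: 50.3
```

```bash
python3 - <<'E'
from workcell import env, order, read_camera
import cv2,pickle
c=read_camera("wrist");cv2.imwrite("pics/w3.png",c["image"][:,:,::-1]);pickle.dump(c,open("w3.pkl","wb"));s=env.get_state();print(s["tcp_pos"],abs(s["qvel"]).max(),-c["R"].T@c["t"])
cv2.imwrite("pics/w3c.png",cv2.resize(cv2.imread("pics/w3.png")[80:380,:400],None,fx=2,fy=2,interpolation=cv2.INTER_CUBIC))
E
```

```text
[0.50693056 0.18980749 0.25337694] 0.006403265707747659 [0.42572851 0.17209055 0.37536319]
```

View pics/w3c.png

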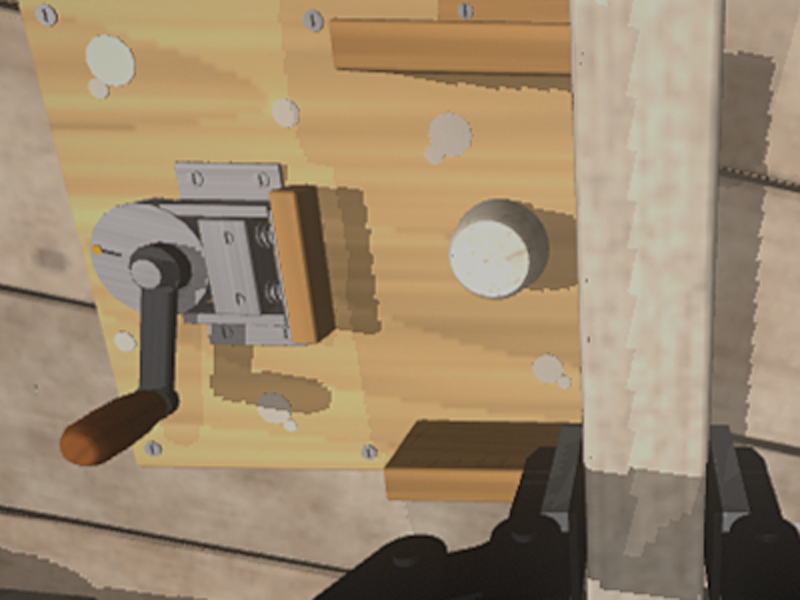

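Crop: −x wall end edge (331,18)–(335,66), +x wall end (386,467)–(387,500), shoe front top edge (297,190)–(318,340), back edge (271,195)–(291,345), stopper (490,255); board held upright.

```bash
python3 - <<'E'
from h import *
import cv2
c=pickle.load(open("w3.pkl","rb"))
C=lambda p:cr(p,(0,80),2)
X=lambda q,z:ray(c,C(q),z)
for n,q,z in(("-x out",(331,18),.073),("-x in",(335,66),.073),("+x in",(386,467),.073),("+x out",(386,500),.073),("shoeF-",(297,190),.044),("shoeF+",(318,340),.044),("shoeB-",(271,195),.044),("shoeB+",(291,345),.044),("piv",(147,268),.062),("knob",(85,448),.099)):print(n,X(q,z).round(4))
T=[((331,18),-115,20,73),((386,467),95,20,73),((386,500),115,20,73),((135,467),132,-156,18)]
for S in (T,T[:3]):
    p,r=fit([X(t[0],t[3]/1e3) for t in S],[(t[1]/1e3,t[2]/1e3) for t in S]);print(p,(r*1e3).round(1).tolist())
R=np.array([[np.cos(p[2]),-np.sin(p[2])],[np.sin(p[2]),np.cos(p[2])]])
loc=lambda q,z:(R.T@(X(q,z)[:2]-p[:2])).round(4)
print("shoe",[loc(q,.044) for q in((297,190),(318,340),(271,195),(291,345))],"inner -x",loc((335,66),.073))
s=loc((85,448),.099);print("knob",s,"origin",p[:2],"gapmid",p[:2]+R@[0,.002])
g=cv2.cvtColor(cv2.imread("pics/w3.png"),cv2.COLOR_BGR2GRAY)
print(g[0:80:6,320].tolist())
E
```

```text
-x out [0.4284 0.0409 0.073 ]
-x in [0.4466 0.0439 0.073 ]
+x in [0.634  0.0845 0.073 ]
+x out [0.6537 0.0866 0.073 ]
shoeF- [0.5096 0.0181 0.044 ]
shoeF+ [0.5859 0.0336 0.044 ]
shoeB- [0.5148 0.006  0.044 ]
shoeB+ [0.5919 0.02   0.044 ]
piv [ 0.5584 -0.0409  0.062 ]
knob [ 0.6372 -0.0444  0.099 ]
[0.5450051  0.04504251 0.20770205] [[-0.0, 0.0], [-0.2, -0.3], [-0.3, 1.7], [0.5, -1.4]]
[0.54505624 0.04466938 0.20389755] [[0.0, 0.1], [0.0, -1.1], [-0.0, 1.0]]
shoe [array([-0.0401, -0.0188]), array([ 0.0377, -0.0191]), array([-0.0374, -0.0318]), array([ 0.0409, -0.0336])] inner -x [-0.0966  0.0192]
knob [ 0.0722 -0.1059] origin [0.54505624 0.04466938] gapmid [0.54465126 0.04662795]
[180, 180, 182, 179, 181, 177, 178, 181, 178, 178, 184, 183, 183, 187]
```

```bash
python3 d.py .546 .0457 .15 3.347
```

```text
[-0.006  -0.1492  0.1033] [ 0.0003 -0.0019  0.0202] [ 0.21  0.25 -0.04  1.28  0.   -0.02] 5.75
```

Request:
nudge_tcp(
  steps={"rows":[[-0.003, -0.06, 0, 0, 0, 0.02], [-0.005, -0.12, 0.03, 0, 0, 0.02], [-0.006, -0.148, 0.08, 0, 0, 0.02], [-0.006, -0.149, 0.1, 0, 0, 0.02], [-0.006, -0.149, 0.103, 0, 0, 0.02], [-0.006, -0.149, 0.103, 0, 0, 0.02], [-0.006, -0.149, 0.103, 0, 0, 0.02]]},
)

```text
clock: 6.62
tcp_pos: [0.5478, 0.0456, 0.1528]
orientation: [0.001, -0.102, 0.995, -0.0]
wrist_force: [0.2, 0.0, -2.1]
finger_gap: 0.0247
grip_force: 50.3
```

```bash
python3 d.py .546 .0457 .1 3.347
```

```text
[0.0019 0.0005 0.0528] [-0.0008  0.0025 -0.0001] [-0.06  0.31 -0.21  1.05 -0.   -0.27] 6.625
```

Request:
nudge_tcp(
  steps={"rows":[[0.002, 0.0005, 0.02, 0, 0.002, 0], [0.002, 0.0005, 0.035, 0, 0.002, 0], [0.002, 0.0005, 0.045, 0, 0.002, 0], [0.002, 0.0005, 0.053, 0, 0.002, 0], [0.002, 0.0005, 0.06, 0, 0.002, 0], [0.002, 0.0005, 0.06, 0, 0.002, 0]]},
)

```text
clock: 7.38
tcp_pos: [0.5445, 0.0449, 0.0908]
orientation: [-0.001, -0.102, 0.995, -0.0]
wrist_force: [0.5, -0.5, -1.5]
finger_gap: 0.0249
grip_force: 50.3
```

```bash
python3 - <<'E'
from workcell import env, order, read_camera
import cv2,pickle
for n in("top","wrist"):
    c=read_camera(n);cv2.imwrite(f"pics/4{n}.png",c["image"][:,:,::-1]);pickle.dump(c,open(f"4{n}.pkl","wb"))
print(env.get_state()["wrist_force"])
E
python3 d.py .546 .0457 .073 3.347
```

```text
[ 0.46389659  0.08550842 -1.50670048]
[-0.0011  0.0007  0.0185] [-0.0002 -0.0017 -0.0017] [-0.06  0.36 -0.3   0.91 -0.   -0.27] 7.475
```

View pics/4wrist.png

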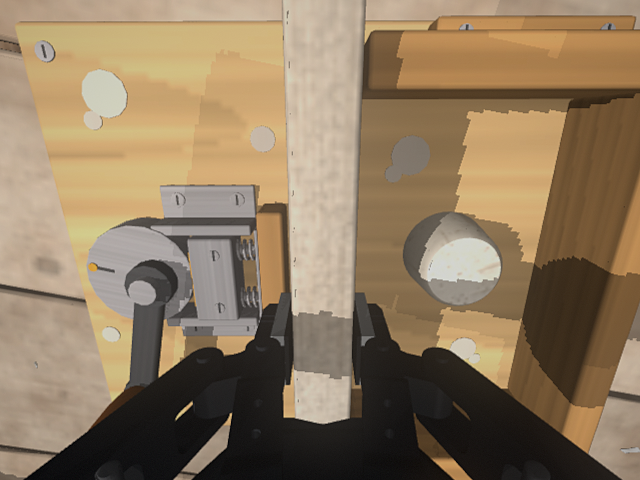

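Wrist view: the board sits in the gap between the shoe (x≈285) and the wall end (x≈365), with no contact force. Lowering it to the base.

Request:
nudge_tcp(
  steps={"rows":[[-0.0005, 0.0007, 0.007, 0, 0, 0], [-0.001, 0.0007, 0.012, 0, -0.001, 0], [-0.001, 0.0007, 0.016, 0, -0.001, 0], [-0.001, 0.0007, 0.0185, 0, -0.001, 0], [-0.001, 0.0007, 0.0185, 0, -0.001, 0]]},
)

```text
clock: 8.1
tcp_pos: [0.5458, 0.0455, 0.0738]
orientation: [-0.0, -0.102, 0.995, -0.0]
wrist_force: [-3.3, -1.0, 5.7]
finger_gap: 0.0248
grip_force: 49.4
```

```bash
python3 d.py .546 .0457 .073 3.347
```

```text
[-0.0003  0.0001  0.0008] [-0.0008 -0.0005 -0.0019] [-0.06  0.38 -0.32  0.87 -0.   -0.27] 8.1
```

Request:
nudge_tcp(
  steps={"rows":[[0, 0.002, -0.0005, 0, 0, 0], [0, 0.004, -0.0005, 0, 0, 0], [0, 0.0055, -0.0005, 0, 0, 0], [0, 0.0055, -0.0005, 0, 0, 0]]},
  grip_n=30,
)

```text
clock: 8.6
tcp_pos: [0.5456, 0.0494, 0.0738]
orientation: [0.0, -0.101, 0.995, -0.002]
wrist_force: [-0.0, -8.6, 3.0]
finger_gap: 0.0252
grip_force: 49.0
```

Request:
nudge_tcp(
  steps={"rows":[[0, -0.001, 0, 0, 0, 0], [0, -0.001, 0, 0, 0, 0], [0, -0.001, 0, 0, 0, 0], [0, -0.001, 0, 0, 0, 0]]},
  jaw=0.042,
)

```text
clock: 9.1
tcp_pos: [0.5447, 0.0504, 0.0732]
orientation: [-0.001, -0.102, 0.995, 0.0]
wrist_force: [0.1, -0.2, 0.2]
finger_gap: 0.0419
grip_force: 0.0
```

Request:
nudge_tcp(
  steps={"rows":[[0, 0, -0.02, 0, 0, 0], [0, 0, -0.05, 0, 0, 0], [0, 0, -0.1, 0, 0, 0], [0, 0, -0.15, 0, 0, 0], [0, 0, -0.15, 0, 0, 0]]},
)

```text
clock: 9.72
tcp_pos: [0.5475, 0.0503, 0.228]
orientation: [0.004, -0.102, 0.995, -0.001]
wrist_force: [0.0, 0.7, -0.3]
finger_gap: 0.042
grip_force: 0.0
```

```bash
python3 - <<'E'
from workcell import env, order, read_camera
import cv2,pickle
c=read_camera("wrist");cv2.imwrite("pics/5w.png",c["image"][:,:,::-1]);pickle.dump(c,open("5w.pkl","wb"))
g=cv2.cvtColor(c["image"],cv2.COLOR_RGB2HSV).astype(int)
for r in range(0,330,30):
    x=[i for i in range(240,420) if g[r,i,1]<85 and g[r,i,2]>120]; print(r,(min(x),max(x),len(x)) if x else None)
x0=int(312)
print([(r,g[r,312,1],g[r,312,2]) for r in list(range(0,120,6))+list(range(220,400,8))])
E
python3 d.py .546 .0457 .2 3.347
```

```text
0 (240, 419, 180)
30 (240, 419, 180)
60 None
90 (304, 337, 34)
120 (277, 337, 44)
150 (305, 364, 41)
180 (240, 407, 100)
210 (241, 419, 103)
240 (240, 336, 72)
270 (307, 419, 38)
300 (308, 335, 28)
[(0, np.int64(65), np.int64(187)), (6, np.int64(63), np.int64(186)), (12, np.int64(64), np.int64(184)), (18, np.int64(63), np.int64(182)), (24, np.int64(60), np.int64(186)), (30, np.int64(62), np.int64(194)), (36, np.int64(61), np.int64(191)), (42, np.int64(61), np.int64(193)), (48, np.int64(61), np.int64(191)), (54, np.int64(63), np.int64(179)), (60, np.int64(105), np.int64(180)), (66, np.int64(48), np.int64(203)), (72, np.int64(45), np.int64(203)), (78, np.int64(50), np.int64(197)), (84, np.int64(50), np.int64(193)), (90, np.int64(49), np.int64(198)), (96, np.int64(50), np.int64(195)), (1
[... 329 characters left out ...]
p.int64(43), np.int64(203)), (276, np.int64(30), np.int64(206)), (284, np.int64(35), np.int64(206)), (292, np.int64(33), np.int64(206)), (300, np.int64(35), np.int64(205)), (308, np.int64(35), np.int64(206)), (316, np.int64(36), np.int64(206)), (324, np.int64(35), np.int64(205)), (332, np.int64(31), np.int64(205)), (340, np.int64(52), np.int64(176)), (348, np.int64(52), np.int64(190)), (356, np.int64(57), np.int64(176)), (364, np.int64(62), np.int64(172)), (372, np.int64(68), np.int64(172)), (380, np.int64(70), np.int64(163)), (388, np.int64(70), np.int64(178)), (396, np.int64(63), np.int64(178))]
[ 0.0012 -0.0044  0.0254] [-0.0012  0.0035 -0.0014] [-0.05  0.27 -0.08  1.22 -0.   -0.26] 9.775
```

```bash
python3 - <<'E'
from h import *
c=pickle.load(open("5w.pkl","rb"));import cv2
g=cv2.cvtColor(c["image"],cv2.COLOR_RGB2HSV).astype(int)[...,1]
print(g[54:70,310].tolist(),g[54:70,328].tolist(),g[330:345,312].tolist(),g[330:345,328].tolist())
p=np.array([.54506,.04467]);a=.205;R=np.array([[np.cos(a),-np.sin(a)],[np.sin(a),np.cos(a)]])
A=ray(c,(320.5,61.5),.073);B=ray(c,(321.5,336.5),.073);print(A,B,np.linalg.norm(A-B),[R.T@(q[:2]-p) for q in(A,B,(A+B)/2)])
# wall outer edges in this image: scan columns right of the board
im=c["image"]
for u in (345,352,360):print(u,[(r,*im[r,u].tolist()) for r in list(range(56,100,3))]);
for u in (360,):print(u,[(r,*im[r,u].tolist()) for r in list(range(280,345,3))])
print([R.T@(ray(c,(352,r),.073)[:2]-p) for r in (65,70,75,320,330,340)])
E
```

```text
[62, 63, 62, 83, 110, 112, 105, 71, 44, 47, 47, 49, 48, 48, 44, 41] [60, 59, 58, 80, 110, 114, 104, 68, 45, 47, 48, 49, 48, 47, 45, 46] [36, 35, 31, 25, 26, 27, 25, 28, 42, 52, 52, 52, 52, 51, 51] [39, 38, 39, 38, 39, 39, 38, 40, 46, 50, 52, 49, 50, 49, 49]
[0.42584784 0.02454208 0.073     ] [0.65785803 0.07347004 0.073     ] 0.23711321331044743 [array([-0.12081336,  0.00456122]), array([0.1162989 , 0.00523502]), array([-0.00225723,  0.00489812])]
345 [(56, 185, 164, 142), (59, 184, 149, 103), (62, 201, 163, 114), (65, 198, 161, 112), (68, 201, 162, 114), (71, 165, 124, 80), (74, 188, 141, 90), (77, 179, 134, 86), (80, 172, 129, 83), (83, 167, 125, 81), (86, 166, 125, 80), (89, 170, 128, 82), (92, 179, 134, 87), (95, 180, 135, 86), (98, 129, 98, 64)]
352 [(56, 186, 164, 143), (59, 185, 149, 103), (62, 200, 162, 113), (65, 198, 161, 112), (68, 201, 162, 114), (71, 166, 124, 78), (74, 188, 141, 89), (77, 181, 136, 86), (80, 171, 128, 82), (83, 167, 125, 80), (86, 166, 125, 79), (89, 170, 128, 81), (92, 179, 135, 86), (95, 178, 135, 86), (98, 127, 96, 63)]
360 [(56, 188, 167, 146), (59,
[... 237 characters left out ...]
), (95, 179, 134, 85), (98, 127, 95, 62)]
360 [(280, 147, 119, 83), (283, 146, 118, 83), (286, 159, 129, 90), (289, 157, 129, 90), (292, 89, 70, 48), (295, 85, 67, 47), (298, 83, 65, 45), (301, 86, 67, 46), (304, 92, 70, 48), (307, 91, 71, 48), (310, 95, 73, 51), (313, 91, 70, 47), (316, 108, 82, 55), (319, 204, 153, 97), (322, 198, 149, 94), (325, 183, 139, 89), (328, 183, 135, 87), (331, 196, 146, 92), (334, 181, 145, 110), (337, 177, 158, 138), (340, 174, 155, 133), (343, 178, 159, 138)]
[array([-0.11852606,  0.02762631]), array([-0.11522861,  0.02772498]), array([-0.11190167,  0.02782453]), array([0.09780589, 0.03409945]), array([0.10889473, 0.03443125]), array([0.12024358, 0.03477084])]
```

The board is centred to about 1 mm, overhanging both wall ends by 6 and 4 mm. Next, the cam knob at (0.6375,−0.045).

```bash
python3 d.py .6375 -.045 .19 3.115
```

```text
[-0.07   -0.1118  0.0358] [-0.0008  0.0036  0.2306] [-0.05  0.27 -0.08  1.22 -0.   -0.26] 9.775
```

Request:
nudge_tcp(
  steps={"rows":[[-0.025, -0.04, 0, 0, 0, 0.08], [-0.05, -0.08, 0.01, 0, 0, 0.16], [-0.07, -0.112, 0.03, 0, 0, 0.23], [-0.07, -0.112, 0.036, 0, 0.003, 0.23], [-0.07, -0.112, 0.036, 0, 0.003, 0.23], [-0.07, -0.112, 0.036, 0, 0.003, 0.23]]},
  jaw=0.07,
)

```text
clock: 10.52
tcp_pos: [0.6355, -0.0444, 0.1874]
orientation: [-0.002, 0.012, 1.0, -0.0]
wrist_force: [0.2, -0.1, -0.1]
finger_gap: 0.0698
grip_force: 0.0
```

```bash
python3 d.py .6375 -.045 .085 3.115
```

```text
[-0.0025 -0.0005  0.1024] [-0.0004 -0.0044  0.0016] [-0.2   0.46  0.1   1.22 -0.   -0.17] 10.525
```

Request:
nudge_tcp(
  steps={"rows":[[-0.001, 0, 0.05, 0, -0.002, 0], [-0.002, 0, 0.08, 0, -0.003, 0], [-0.002, 0, 0.095, 0, -0.004, 0], [-0.002, 0, 0.102, 0, -0.004, 0], [-0.002, 0, 0.102, 0, -0.004, 0]]},
)

```text
clock: 11.15
tcp_pos: [0.6381, -0.0453, 0.0861]
orientation: [0.001, 0.013, 1.0, -0.0]
wrist_force: [-0.1, -0.2, 0.1]
finger_gap: 0.0698
grip_force: 0.0
```

Request:
nudge_tcp(
  steps={"rows":[[0, 0, 0, 0, 0, 0], [0, 0, 0, 0, 0, 0], [0, 0, 0, 0, 0, 0], [0, 0, 0, 0, 0, 0]]},
  jaw=0.0,
  grip_n=30,
)

```text
clock: 11.65
tcp_pos: [0.6384, -0.0458, 0.0862]
orientation: [0.001, 0.013, 1.0, -0.001]
wrist_force: [-0.3, -1.1, 5.8]
finger_gap: 0.0219
grip_force: 29.4
```

```bash
python3 d.py .6375 -.045 .085 3.115
```

```text
[0.0009 0.0008 0.0012] [-0.0013  0.0019  0.0002] [-0.2   0.53 -0.05  0.99 -0.   -0.17] 11.65
```

Request:
nudge_tcp(
  steps={"rows":[[0.001, -0.012, 0, 0, 0, 0.16], [0.0038, -0.0238, 0, 0, 0, 0.32], [0.0085, -0.0349, 0, 0, 0, 0.48], [0.015, -0.0451, 0, 0, 0, 0.64], [0.0229, -0.0542, 0, 0, 0, 0.8], [0.0322, -0.0618, 0, 0, 0, 0.96], [0.0426, -0.068, 0, 0, 0, 1.12], [0.0539, -0.0723, 0, 0, 0, 1.28]]},
)

```text
clock: 12.65
tcp_pos: [0.5848, -0.1193, 0.0864]
orientation: [0.004, 0.61, 0.792, -0.0]
wrist_force: [5.5, -7.6, -1.8]
finger_gap: 0.022
grip_force: 29.6
```

```bash
python3 d.py .6384 -.0458 .085 3.115
```

```text
[0.0575 0.0705 0.0013] [-7.0000e-04  9.2000e-03 -1.2865e+00] [-0.33  0.45 -0.18  0.93 -0.    0.98] 12.65
```

Request:
nudge_tcp(
  steps={"rows":[[0, -0.012, 0, 0, 0, 0.16], [0.0018, -0.0238, 0, 0, 0, 0.32], [0.0065, -0.0349, 0, 0, 0, 0.48], [0.013, -0.0451, 0, 0, 0, 0.64], [0.0209, -0.0542, 0, 0, 0, 0.8], [0.0302, -0.0618, 0, 0, 0, 0.96], [0.0406, -0.068, 0, 0, 0, 1.12], [0.0519, -0.0723, 0, 0, 0, 1.28]]},
)

```text
clock: 13.65
tcp_pos: [0.4995, -0.0885, 0.0863]
orientation: [0.004, 0.963, 0.27, -0.0]
wrist_force: [0.4, -11.8, 2.0]
finger_gap: 0.0218
grip_force: 30.3
```

```bash
python3 - <<'E'
from workcell import env, order, read_camera
import numpy as np
from scipy.optimize import least_squares
s=env.get_state();P=np.array([[.6384,-.0458],[.5848,-.1193],s["tcp_pos"][:2]])
f=lambda c:np.hypot(*(P-c).T)-.0755
r=least_squares(f,[.562,-.043]);print(r.x,r.fun,s["joint_pos"].round(2),s["tcp_pos"])
for c in(r.x,np.array([.5636,-.0444])):d=P[2]-c;print("theta",.205-np.arctan2(d[1],d[0]))
E
```

```text
[ 0.56280039 -0.04714088] [ 1.11504840e-04 -6.18010324e-05  1.11659766e-04] [-0.33  0.3  -0.41  0.86 -0.01  2.26] [ 0.49950983 -0.08851029  0.08626847]
theta 2.7676608577770825
theta 2.7437937226478333
```

Request:
nudge_tcp(
  steps={"rows":[[0.0008, -0.01, 0, 0, 0, 0.12], [0.0022, -0.019, 0, 0, 0, 0.24], [0.0045, -0.0278, 0, 0, 0, 0.36], [0.0045, -0.0278, 0, 0, 0, 0.36], [0.0045, -0.0278, 0, 0, 0, 0.36], [0.0045, -0.0278, 0, 0, 0, 0.36]]},
)

```text
clock: 14.4
tcp_pos: [0.488, -0.0608, 0.0861]
orientation: [0.002, 0.995, 0.096, 0.0]
wrist_force: [-2.3, -5.7, 5.6]
finger_gap: 0.0221
grip_force: 30.6
```

```bash
python3 d.py .4889 -.0624 .086 .205
```

```text
[0.0006 0.0017 0.0001] [ 0.0044  0.0002 -0.0117] [-0.29  0.27 -0.45  0.85 -0.    2.66] 14.4
```

Request:
nudge_tcp(
  steps={"rows":[[0, 0, 0, 0, 0, 0], [0, 0, 0, 0, 0, 0], [0, 0, 0, 0, 0, 0]]},
  jaw=0.05,
)

```text
clock: 14.78
tcp_pos: [0.4876, -0.0588, 0.085]
orientation: [0.0, 0.995, 0.098, -0.0]
wrist_force: [-0.0, 0.3, 1.5]
finger_gap: 0.0499
grip_force: 0.0
```

Request:
nudge_tcp(
  steps={"rows":[[0, 0, -0.04, 0, 0, 0], [0, 0, -0.09, 0, 0, 0], [-0.03, -0.02, -0.12, 0, 0, 0], [-0.03, -0.02, -0.12, 0, 0, 0], [-0.03, -0.02, -0.12, 0, 0, 0], [-0.03, -0.02, -0.12, 0, 0, 0]]},
)

```text
clock: 15.52
tcp_pos: [0.4544, -0.0453, 0.2041]
orientation: [0.0, 0.995, 0.097, -0.001]
wrist_force: [0.2, -0.2, 0.5]
finger_gap: 0.05
grip_force: 0.0
```

```bash
python3 - <<'E'
from workcell import env, order, read_camera
import cv2,pickle
c=read_camera("wrist");cv2.imwrite("pics/6w.png",c["image"][:,:,::-1]);pickle.dump(c,open("6w.pkl","wb"));print(env.get_state()["tcp_pos"],-c["R"].T@c["t"])
E
```

```text
[ 0.4543433  -0.04526989  0.20410022] [ 0.53811733 -0.02757641  0.32599399]
```

View pics/6w.png

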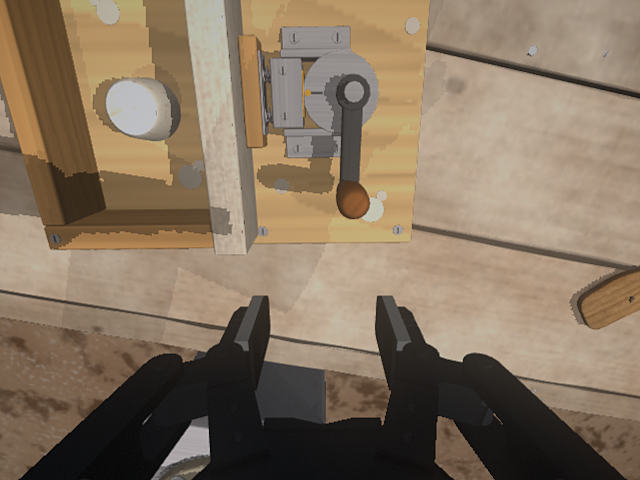

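```bash
python3 - <<'E'
from h import *
import cv2
c=pickle.load(open("6w.pkl","rb"));im=c["image"]
X=lambda u,v,z:ray(c,(u,v),z)[:2]
def dirn(a,b,z):d=X(*b,z)-X(*a,z);return np.arctan2(d[1],d[0])
g=cv2.cvtColor(im,cv2.COLOR_RGB2GRAY).astype(int);sat=cv2.cvtColor(im,cv2.COLOR_RGB2HSV).astype(int)
print("line cols:");
for u in range(308,330,2):print(u,88+int(g[88:99,u].argmin()),g[88:99,u].tolist())
d=np.argwhere((sat[80:106,300:318,1]>150)&(sat[80:106,300:318,2]>180));dot=(d.mean(0)+[80,300])[::-1];print("dot",dot,len(d))
# edges by subpixel gradient
def edge(v,u0,u1,ch=0):
    q=np.diff(cv2.GaussianBlur(im[...,ch].astype(np.float32),(3,3),0)[v,u0:u1]);return u0+.5+np.abs(q).argmax()
for n,u0,u1,vs,z in(("base front",400,440,range(40,236,12),.018),("lever L",335,349,range(115,176,6),.053),("lever R",355,368,range(115,176,6),.053),("shoe back/right",255,272,range(50,140,10),.044),("board L",180,220,range(10,200,15),.073)):
    e=[(edge(v,u0,u1),v) for v in vs];W=np.array([X(*q,z) for q in e]);k=np.polyfit(W[:,0],W[:,1],1);r=W[:,1]-np.polyval(k,W[:,0]);print(n,"yaw",np.arctan(k[0]).round(4),"rms mm",(r.std()*1e3).round(2),"at x=.5",np.polyval(k,.5))
for z in(.035,.04,.045):print("dot",z,X(*dot,z)-np.array([.5628,-.047]),"pivot z.06",X(353,91,.06))
E
```

```text
line cols:
308 97 [145, 146, 144, 145, 146, 145, 145, 145, 144, 140, 140]
310 92 [147, 146, 146, 140, 133, 134, 142, 144, 140, 139, 141]
312 93 [147, 146, 148, 124, 78, 71, 127, 145, 140, 140, 141]
314 93 [147, 147, 150, 126, 80, 72, 129, 146, 140, 140, 141]
316 93 [147, 146, 149, 126, 79, 72, 129, 145, 140, 140, 141]
318 93 [148, 147, 149, 124, 79, 73, 128, 145, 141, 140, 141]
320 93 [148, 148, 148, 123, 79, 71, 127, 145, 140, 140, 140]
322 93 [149, 148, 149, 131, 104, 99, 133, 145, 141, 141, 141]
324 94 [140, 141, 113, 90, 89, 90, 87, 117, 140, 143, 143]
326 95 [99, 99, 98, 97, 95, 96, 95, 92, 120, 136, 108]
328 97 [100, 99, 98, 97, 96, 96, 95, 95, 95, 94, 95]
dot [305.74358974  94.53846154] 39
base front yaw 0.1574 rms mm 2.9 at x=.5 -0.11906836001169552
lever L yaw 0.1828 rms mm 0.23 at x=.5 -0.04900208929290213
lever R yaw 0.1823 rms mm 0.24 at x=.5 -0.06517825354357307
shoe back/right yaw 0.1529 rms mm 2.01 at x=.5 0.014146227199650252
board L yaw 0.2055 rms mm 3.41 at x=.5 0.054328943661030665
dot 0.035 [-0.00666253  0.03637066] pivot z.06 [ 0.56357502 -0.045126  ]
dot 0.04 [-0.00697216  0.03607947] pivot z.06 [ 0.56357502 -0.045126  ]
dot 0.045 [-0.00728179  0.03578827] pivot z.06 [ 0.56357502 -0.045126  ]
```

```bash
python3 - <<'E'
from h import *
import cv2
c=pickle.load(open("6w.pkl","rb"));im=cv2.GaussianBlur(c["image"],(3,3),0).astype(np.float32).sum(2)
X=lambda u,v,z:ray(c,(u,v),z)[:2]
def edge(q,u0):
    a=np.abs(np.diff(q));i=min(max(a.argmax(),1),len(a)-2);w=a[i-1:i+2];return u0+.5+i+(w[2]-w[0])/w.sum()
def rep(n,pts,z,vert):
    W=np.array([X(*p,z) for p in pts]);
    if not vert:W=W[:,::-1]*[1,-1]
    ok=np.ones(len(W),bool)
    for _ in range(8):
        k=np.polyfit(W[ok,0],W[ok,1],1);r=abs(W[:,1]-np.polyval(k,W[:,0]));ok=r<max(.0005,1.5*np.median(r))
    print(n,"yaw",np.arctan(k[0]).round(4),"rms mm",(r[ok].std()*1e3).round(2),ok.sum(),len(ok))
V=lambda n,u0,u1,vs,z:rep(n,[(edge(im[v,u0:u1],u0),v) for v in vs],z,1)
H=lambda n,v0,v1,us,z:rep(n,[(u,edge(im[v0:v1,u],v0)) for u in us],z,0)
V("base front",402,440,range(20,236,4),.018)
V("shoe front/back",252,275,range(45,142,4),.044)
V("shoe L",235,250,range(45,142,4),.044)
V("board R top",215,236,range(5,200,4),.073)
V("board L top",183,218,range(5,200,4),.073)
H("guide up",20,34,range(285,347,3),.03)
H("guide low",150,164,range(292,338,3),.03)
H("base side",235,250,range(275,405,4),.018)
H("+/-x wall outer",240,255,range(60,205,4),.073)
rep("filed line",[(u,(np.arange(88,99)*np.clip(140-c["image"][88:99,u].mean(1),0,None)).sum()/np.clip(140-c["image"][88:99,u].mean(1),0,None).sum()) for u in range(312,321)],.04,0)
E
```

```text
base front yaw 0.2109 rms mm 0.18 34 54
shoe front/back yaw 0.2093 rms mm 0.1 15 25
shoe L yaw 0.2064 rms mm 0.07 20 25
board R top yaw 0.079 rms mm 0.85 32 49
board L top yaw 0.2129 rms mm 0.1 49 49
guide up yaw 0.1371 rms mm 0.19 14 21
guide low yaw 0.2055 rms mm 0.01 10 16
base side yaw 0.206 rms mm 0.12 22 33
+/-x wall outer yaw 0.2078 rms mm 0.12 37 37
filed line yaw 0.1966 rms mm 0.0 9 9
```

Final view: board yaw 0.213, frame 0.208, so it sits flush. The filed line at (305–322, 93) points at the follower within 0.01–0.025 rad. The stopper stands and the arm is clear. Handing in.

```bash
python3 -c "
from workcell import env, order, read_camera
print(order.hand_in())"
```

```text
the job is handed in; nothing more can be done
None
```

I handed in the job at about 15.5 s: the board stands centred to within about 2 mm and flush across both wall ends, the cam's high point is within about 0.025 rad of square on the follower, the handle is released, and the stopper and tools were never touched.

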